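Slide the holding pan home and start its timer

TASK

One of the three food pans in the hot-holding cabinet has been left standing out. With the fingertips push it by the end of its handle fully home against the back of its bay, then press and let go the green timer button directly above that bay to start its hold time. Lift nothing, press no other timer button and not before the pan is home, and leave the other two pans and the things on the worktop where they are.

Things in the scene. Friction and masses are not known exactly. Their poses are not given: they have to be found in the camera images.
- cabinet: stainless hot-holding cabinet, fixed, 360 mm deep, 660 wide, 185 high, turned up to 7 degrees. Origin: on the worktop, midway front to back, on the middle bay's centre line; x points from its open front (x = -0.18) to its back, y to the left seen from the robot, z up. A control column with a blue switch plate on the right is not used
- bays (a point): centre of the middle bay's mouth, (-0.18, 0, 0.097) in the cabinet frame. The three pan bays are centred on cabinet y = +0.185, 0, -0.185, open from z 0.06 to 0.134 and closed at the back at x = 0.17; a pan slides along x on wire runners between side guides with 3 mm play a side. Above, the timer fascia slopes up from x -0.18, z 0.15 to x -0.12, z 0.185; the hood behind it is flat
- pan_out: the pan that stands out, 40 to 75 mm short of home, in any bay: loose black plastic food pan with golden patties, 325 mm long (x), 172 wide (flange 176), 65 high, 0.4 to 0.9 kg, slides at 1 to 4 N. Origin: underside, middle of its front wall's outer face, 60 mm above the worktop; axes as the cabinet's. Home: origin at x = -0.155 in the cabinet frame, back wall on the bay's back, handle in line with the other two
- handle_end (a point): centre of the flat front end face (30 mm wide, 22 mm high) of the handle of pan_out, 113 mm above the worktop, at (-0.105, 0, 0.053) in the pan's frame. The plain black handle runs 105 mm level from the middle of the pan's front wall towards the robot; with the pan home it sticks out 80 mm in front of the cabinet
- pan_red: a black third-size food pan like pan_out, but with a red band round the middle of its handle; it is already home in one of the other two bays and stays there. Same size, origin and axes as pan_out
- pan_yellow: a black third-size food pan like pan_out, but with a yellow band round the middle of its handle; it is already home in one of the other two bays and stays there. Same size, origin and axes as pan_out
- squeeze_bottle: yellow closed squeeze bottle with white cap, 60 mm diameter, 170 mm high, standing on the worktop well to the left or right in front of the cabinet, not to be disturbed; origin: centre of its underside
- shaker: steel seasoning shaker, 74 mm diameter, 100 mm high, standing on the worktop on the other side from the bottle, not to be disturbed; origin: centre of its underside
- turner: spatula (turner), 280 mm long and under 40 mm high, lying crosswise on the worktop in front of the cabinet, below the handles, not to be disturbed; its length is along its x axis; origin: underneath it
- timer_left (a joint): push button of the left bay's hold timer as seen from the robot (y = +0.185 in the cabinet frame); value = how far it is pressed along its own axis, 0 (out) to 0.005 m (fully down). Spring-loaded: starts to move at 1.5 N, 5 N fully down, comes back by itself. It counts as pressed from 0.0035 m
- timer_left_top (a point): centre of the top face of the left bay's timer button: green round cap of 24 mm diameter, standing 12 mm off the fascia. The fascia slopes 30 degrees, rising away from the robot, so the button's outward axis is (-0.5, 0, 0.866) in the cabinet's axes; press against that direction
- timer_mid (a joint): push button of the middle bay's hold timer as seen from the robot (y = 0 in the cabinet frame); value = how far it is pressed along its own axis, 0 (out) to 0.005 m (fully down). Spring-loaded: starts to move at 1.5 N, 5 N fully down, comes back by itself. It counts as pressed from 0.0035 m
- timer_mid_top (a point): centre of the top face of the middle bay's timer button: green round cap of 24 mm diameter, standing 12 mm off the fascia. The fascia slopes 30 degrees, rising away from the robot, so the button's outward axis is (-0.5, 0, 0.866) in the cabinet's axes; press against that direction
- timer_right (a joint): push button of the right bay's hold timer as seen from the robot (y = -0.185 in the cabinet frame); value = how far it is pressed along its own axis, 0 (out) to 0.005 m (fully down). Spring-loaded: starts to move at 1.5 N, 5 N fully down, comes back by itself. It counts as pressed from 0.0035 m
- timer_right_top (a point): centre of the top face of the right bay's timer button: green round cap of 24 mm diameter, standing 12 mm off the fascia. The fascia slopes 30 degrees, rising away from the robot, so the button's outward axis is (-0.5, 0, 0.866) in the cabinet's axes; press against that direction

How it is judged:
On the way, in this order (a step that is already met when the one before it is completed fails the run):
1. the pan that stood out is fully home (within 6 mm of the back of its bay) and has come to rest (x of pan_out in the frame of cabinet above -0.161 m and linear speed of pan_out below 0.02 m/s), for 0.1 s.
2. the timer button above that pan's bay is pressed (3.5 mm or more of its 5 mm) (((y of pan_out in the frame of cabinet above 0.0925 m and x of pan_out in the frame of cabinet above -0.161 m and value of joint timer_left above 0.0035 m) or (y of pan_out in the frame of cabinet between -0.0925 and 0.0925 m and x of pan_out in the frame of cabinet above -0.161 m and value of joint timer_mid above 0.0035 m) or (y of pan_out in the frame of cabinet below -0.0925 m and x of pan_out in the frame of cabinet above -0.161 m and value of joint timer_right above 0.0035 m))), for 0.04 s.
At the end, for the whole second after the job is handed in: The pan is home (origin within 6 mm of its home place along the bay), down on its runners and at rest; all timer buttons are out again; the other two pans are within 10 mm and the bottle, shaker and turner within 25 mm of where they began, bottle and shaker upright (x of pan_out in the frame of cabinet between -0.161 and -0.1505 m and z of pan_out in the frame of cabinet between 0.055 and 0.064 m and angle between pan_out's own z axis and vertical below 0.04 rad and linear speed of pan_out below 0.01 m/s and value of joint each of timer_left, timer_mid, timer_right below 0.002 m and distance of each of pan_red, pan_yellow from where it was at the start of the episode below 0.01 m and distance of each of squeeze_bottle, shaker, turner from where it was at the start of the episode below 0.025 m and angle between each of squeeze_bottle, shaker's own z axis and vertical below 0.2 rad); the robot touches nothing.
It fails at once if a timer button was pressed (over 3 mm) that is not above the pan, or before the pan was home (within 8 mm) ((value of joint timer_left above 0.003 m and not (y of pan_out in the frame of cabinet above 0.0925 m and x of pan_out in the frame of cabinet above -0.163 m)) or (value of joint timer_mid above 0.003 m and not (y of pan_out in the frame of cabinet between -0.0925 and 0.0925 m and x of pan_out in the frame of cabinet above -0.163 m)) or (value of joint timer_right above 0.003 m and not (y of pan_out in the frame of cabinet below -0.0925 m and x of pan_out in the frame of cabinet above -0.163 m))).
It fails at once if the pan was lifted (12 mm off its runners) or tipped (0.12 rad) (z of pan_out in the frame of cabinet above 0.072 m or angle between pan_out's own z axis and vertical above 0.12 rad).
It fails at once if another pan was shifted by more than 10 mm (distance of any of pan_red, pan_yellow from where it was at the start of the episode above 0.01 m).
It fails at once if the bottle, shaker or turner was moved by more than 25 mm (distance of any of squeeze_bottle, shaker, turner from where it was at the start of the episode above 0.025 m).
It also fails if it takes over 35 s, if anything falls off the work surface, if the arm or the gripper's body presses on something with over 40 N, if the wrist force passes 120 N, or if a joint passes its speed limit or range.

ROBOT

A 6-joint arm with a two-finger parallel gripper is mounted at the origin on the work surface. World frame = base frame: x ahead of the robot, y to its left, z up, the work surface at z = 0. Lengths are in m, angles in rad, forces in N, time in s.
With the tool pointing down it reaches from about 0.325 to 0.9 m from the base axis. Payload 6.1 kg.
Tool frame: the origin (TCP) lies at the very end of the fingers, on their centre line; the grasp point (between the pads) lies 19 mm behind it (robot.grip_depth is the x of the grasp point in the tool frame, in m); x points along the fingers, y is the direction in which the jaws open and shut, and the axes are right-handed (so a half turn about x gives the same grasp; the last joint's range is limited). The gripper opens to 85 mm and grips with 20 to 120 N. Pads are 22 mm wide; open, the fingers measure 114 mm over their backs; the gripper's body (76 mm by 85 mm) begins 54 mm behind the grasp point. The pads swing forward as they close: fully open they stand 13 mm farther back than shut.
Start: joints at [-1.251, 0.22, 1.526, -0, 1.395, -0.126], TCP at [0.269, -0.564, 0.231] pointing down, gripper open.
Joint ranges: [-2.98, 2.98], [-0.91, 2.08], [0.09, 2.57], [-1.24, 4.39], [0.2, 2.65], [-2.68, 2.68]. Speed limits (rad/s): [2.57, 2.57, 3.01, 3.14, 3.14, 3.14].

INTERFACE

Orientations are given as a unit quaternion [x, y, z, w].
In Python, from plant import robot, read_camera gives the robot as it stands.
- The arm moves only by the tool step_arm, never from a script. Its argument "targets" is a list of rows, each a list of 3 entries, a list of its own where there are three numbers: the turn, a rotation vector about the tool's x, y, z in degrees, then the shift along the tool's x, y, z in m, then the opening in per cent of the stroke, from 0 (shut) to 100 (fully open). In form: [[[rx, ry, rz], [dx, dy, dz], hand], ...]. A call has 1 to 5 rows; each row shifts and turns the commanded pose from where the row before left it, along the tool's axes as they then stand; what a row does not reach is not made up. A row lasts 1/10 s, in which the tool goes at most 50 mm and 8.59 degrees, less where a joint would pass 70% of its speed; a pose out of reach is approached as far as the arm can. A call with a gripper value outside its range is refused whole. The fingers move at their own pace and stop on an object; the grip force is fixed at half the most. Time passes only in rows, so rows that do not move let the fingers close. It gives the time, the measured TCP pose, the force and the opening at its end, in the units of the state.
- robot.sense(): the state, without advancing time (a new reading comes with each control period).
- read_camera(name): name is "side" or "top" or "wrist"; returns a dict with "image" (420x560x3 uint8, blue, green, red), "vfov" (degrees; the focal length in pixels is half the picture's height over the tangent of half this angle, whatever the lens; pixels are square), "cx", "cy" (the principal point, pixels), "R" (3x3) and "t" (3): a world point X has camera coordinates R X + t. Camera axes: x right, y down, z forward; pixel columns grow to the right and rows downward; lengths in m; the calibration is good to about 2 mm. A picture is of the moment at which its call begins. There is no depth.
- robot.finish_job(): hands the job in, once; it reports no verdict.
The state is a dict: "time_s": time; "joints": joint angles; "qd": joint speeds; "effort": joint torques, N m; "eef_pos": TCP position; "tcp_rot": TCP orientation; "contact_force": force on the tool from outside, world axes, zero at the start; "ft_torque": the same for the moment, N m; "width": finger opening in m.
Only numpy, scipy, OpenCV 4.12 (cv2) and the standard library are available. Lean on these libraries where they do the work, as an engineer would, in place of code of your own. Each camera call takes 0.05 s, during which the arm holds its last target.

## Working session

There is one attempt and no reset: what is moved stays moved. The work goes in short steps, Python scripts to look and compute and a tool call to move; the robot and the scene stay as the last step left them, time stands still between calls to the robot, and variables do not carry over. Pictures are saved under pics/ and viewed, and the job is handed in when it is done.

Besides the shell and the picture viewer there is one more tool, called after "Call:" by a JSON object that holds its "op" and its "data", one argument or row to a line. step_arm: Moves the arm, as the interface text tells. Its arguments: {"type":"object","properties":{"targets":{"type":"array","items":{"type":"array"}}},"required":["targets"]}

```bash
mkdir -p pics; ls
python3 - <<'E'
from plant import robot, read_camera
import cv2,numpy as np
for n in ["side","top","wrist"]:
    c=read_camera(n); cv2.imwrite(f"pics/{n}0.png",c["image"])
    np.savez(f"{n}0.npz",**c)
    print(n,c["vfov"],c["cx"],c["cy"],np.round(c["R"],3).tolist(),np.round(c["t"],3), np.round(-c["R"].T@c["t"],3))
s=robot.sense(); print(s)
E
```

```text
pics
side 57.150697231318205 277.90735934334697 206.2599180879735 [[-0.829, -0.559, 0.011], [-0.389, 0.563, -0.729], [0.401, -0.609, -0.684]] [0.483 0.335 0.921] [0.161 0.642 0.869]
top 50.540363231014545 284.3937193520685 212.6765138698902 [[-0.018, -1.0, -0.005], [-0.999, 0.018, -0.048], [0.048, 0.004, -0.999]] [0.006 0.622 1.384] [ 0.555 -0.011  1.413]
wrist 60.14761732332247 277.9501229975486 219.59265952054048 [[0.431, -0.902, -0.003], [-0.867, -0.415, 0.278], [-0.252, -0.117, -0.961]] [-0.623 -0.036  0.38 ] [ 0.333 -0.532  0.373]
{'time_s': 0.15, 'joints': array([-1.25112181e+00,  2.21101740e-01,  1.52735380e+00,  2.74303346e-05,
        1.39468035e+00, -1.26082390e-01]), 'qd': array([ 0.00066993,  0.00029558, -0.00241866, -0.00073252, -0.00095201,
       -0.00040002]), 'effort': array([ 4.59652983e-04, -4.97484326e+01, -3.89904714e+01, -1.21204557e-04,
        7.20221142e-03, -4.46417926e-05]), 'eef_pos': array([ 0.26933086, -0.56347705,  0.23041246]), 'tcp_rot': array([-0.68957361, -0.1568396 ,  0.68966007, -0.15575162]), 'contact_force': array([-0.31206372, -0.16017488, -0.65920634]), 'ft_torque': array([-0.00430487,  0.03812735, -0.02762566]), 'width': 0.08523207496542552}
```

View pics/side0.png

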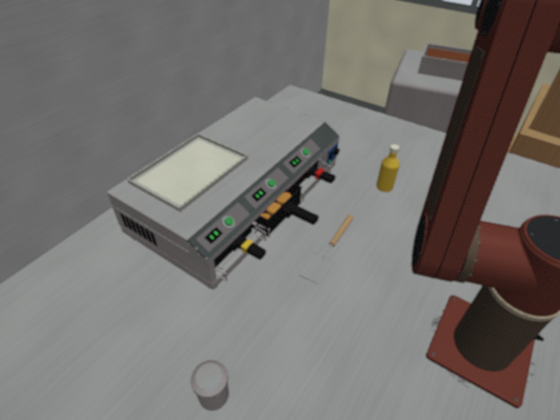

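View pics/top0.png

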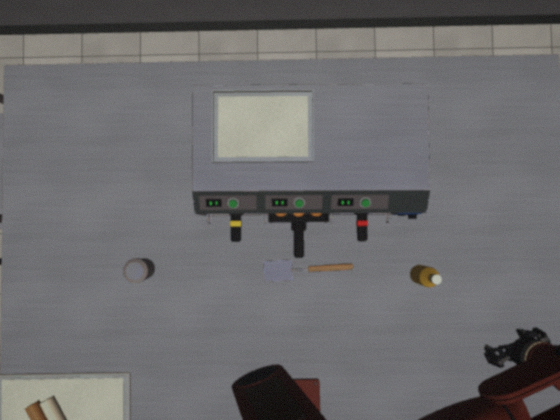

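View pics/wrist0.png

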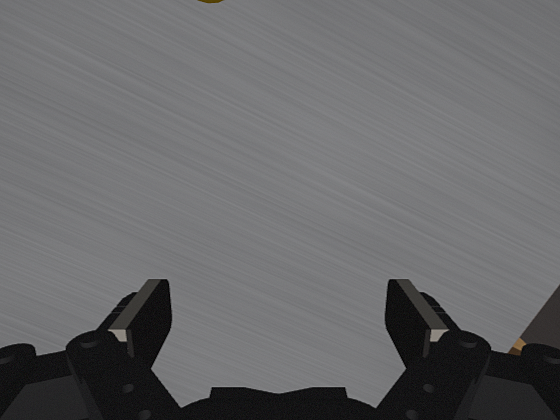

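The top view shows the middle pan standing out, with its plain handle ending at about (299,257). The yellow-band handle (left) and red-band handle (right) are home. The green buttons are at about (233,203), (299,203) and (365,203), the turner is at row 268, the shaker at (138,270) and the bottle at (430,278). Next I measure.

```bash
cat > h.py <<'E'
import cv2,numpy as np
def ray(c,u,v):
    f=210/np.tan(np.radians(float(c["vfov"]))/2)
    d=np.array([(u-c["cx"])/f,(v-c["cy"])/f,1.]); R=c["R"];return -R.T@c["t"],R.T@d
def plane(c,u,v,z):
    o,d=ray(c,u,v); return o+d*(z-o[2])/d[2]
def tri(c1,p1,c2,p2):
    o1,d1=ray(c1,*p1);o2,d2=ray(c2,*p2)
    s=np.linalg.lstsq(np.c_[d1,-d2],o2-o1,rcond=None)[0]
    a=o1+s[0]*d1;b=o2+s[1]*d2;return (a+b)/2,np.linalg.norm(a-b)
def greens(im):
    h=cv2.cvtColor(im,cv2.COLOR_BGR2HSV);m=cv2.inRange(h,(50,80,60),(90,255,255))
    n,_,st,ce=cv2.connectedComponentsWithStats(m)
    return [(np.round(ce[i],1).tolist(),st[i].tolist()) for i in range(1,n) if st[i,4]>=8]
E
python3 - <<'E'
from h import *
T=np.load("top0.npz");S=np.load("side0.npz")
for n,c in(("top",T),("side",S)):
    for g in greens(c["image"]):print(n,g)
im=T["image"]
cv2.imwrite("pics/tz.png",cv2.resize(im[180:290,200:400],None,fx=4,fy=4,interpolation=cv2.INTER_CUBIC))
im=S["image"]
cv2.imwrite("pics/sz.png",cv2.resize(im[130:290,190:350],None,fx=3.7,fy=3.7,interpolation=cv2.INTER_CUBIC))
E
```

```text
top ([365.4, 202.7], [362, 199, 8, 8, 49])
top ([210.1, 202.7], [209, 201, 4, 5, 14])
top ([216.0, 202.5], [215, 201, 3, 4, 12])
top ([232.5, 203.4], [229, 200, 8, 8, 50])
top ([276.2, 202.3], [275, 201, 4, 4, 12])
top ([282.0, 202.5], [281, 201, 3, 4, 12])
top ([298.9, 203.0], [295, 200, 8, 7, 46])
top ([342.2, 202.2], [341, 200, 4, 5, 13])
top ([348.1, 202.2], [347, 200, 3, 5, 12])
side ([305.6, 151.3], [303, 148, 6, 7, 31])
side ([295.3, 161.2], [292, 158, 8, 7, 33])
side ([271.1, 182.3], [268, 179, 7, 8, 41])
side ([258.8, 193.7], [255, 190, 9, 8, 40])
side ([228.6, 220.6], [225, 217, 8, 8, 54])
side ([215.5, 232.6], [213, 230, 6, 6, 27])
side ([211.3, 236.7], [209, 234, 6, 6, 25])
```

View pics/tz.png

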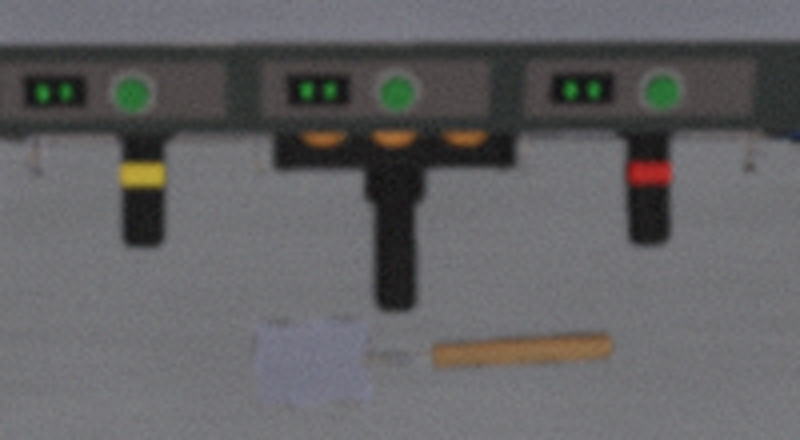

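View pics/sz.png

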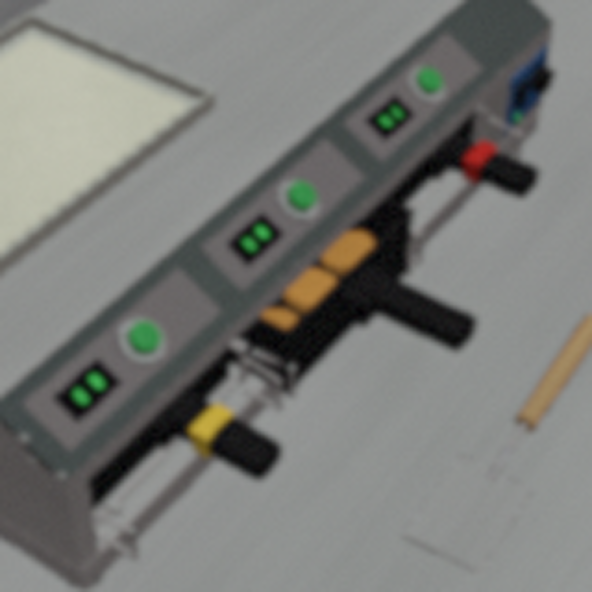

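Run:
```python
from h import *
from scipy.spatial.transform import Rotation as Ro
T=np.load("top0.npz");S=np.load("side0.npz")
for a,b in(([232.5,203.4],[228.6,220.6]),([298.9,203],[271.1,182.3]),([365.4,202.7],[305.6,151.3])):
    print("button tri",tri(T,a,S,b),"plane .178",plane(T,*a,.178))
e=[plane(T,200+u/4-.375,180+v/4-.375,.124) for u,v in((143,244),(396,310),(649,243))]
print("ends",e)
d=e[0]-e[2];print("yaw from ends",np.degrees(np.arctan2(-d[0],d[1])))
p=[plane(T,u,v,.178) for u,v in([232.5,203.4],[365.4,202.7])];d=p[0]-p[1];print("yaw btn",np.degrees(np.arctan2(-d[0],d[1])),np.linalg.norm(d))
print("turner",[plane(T,200+u/4,180+v/4,.0) for u,v in((255,320),(255,405),(612,335))])
print("end side tri",tri(T,(298.6,257),S,(190+466/3.7,130+335/3.7)))
from plant import robot
print(Ro.from_quat(robot.sense()["tcp_rot"]).as_matrix().round(3))
```

```text
button tri (array([0.64268767, 0.1382399 , 0.17325684]), np.float64(0.0008919459373164221)) plane .178 [0.64271105 0.13793813 0.178     ]
button tri (array([ 0.64033086, -0.04719077,  0.17387521]), np.float64(0.0009694290866506332)) plane .178 [ 0.64045383 -0.04680812  0.178     ]
button tri (array([ 0.63793811, -0.23246943,  0.1738993 ]), np.float64(0.0005857907061055102)) plane .178 [ 0.63791596 -0.23158814  0.178     ]
ends [array([0.53848566, 0.13744574, 0.124     ]), array([ 0.48769754, -0.04454778,  0.124     ]), array([ 0.53267287, -0.22817364,  0.124     ])]
yaw from ends -0.9108384041370915
yaw btn -0.7434458973421779 0.3695573761606836
turner [array([0.47411692, 0.06266092, 0.        ]), array([0.40731292, 0.06371073, 0.        ]), array([ 0.45733279, -0.21916178,  0.        ])]
end side tri (array([ 0.48721271, -0.04491683,  0.11033765]), np.float64(0.0003100348384505269))
[[-0.     0.431 -0.902]
 [ 0.001 -0.902 -0.431]
 [-1.    -0.002 -0.   ]]
```

Pan_out is in the middle bay. Its handle end is at about (0.488, -0.045) and the home line for handle ends is at about x 0.536, so the push is about 48 mm. The middle button top is at about (0.640, -0.047, 0.175–0.178), and the yaw is about -0.8°. The 0.1045 spacing between button and home handle end matches the drawing. First I square the tool, lift it and shut the fingers.

Call:
{"op": "step_arm", "data": {
  "targets": [
    [[8.5,0,0],[-0.02,0,0],0],
    [[8.5,0,0],[-0.02,0,0],0],
    [[8.5,0,0],[-0.02,0,0],0],
    [[0.7,8,0],[0,0,0],0],
    [[0,8,0],[0,0,0],0]
  ]
}}

```text
time_s: 0.65
eef_pos: [0.2711, -0.5644, 0.2931]
tcp_rot: [0.8, -0.005, -0.6, -0.002]
contact_force: [0.2, 1.2, -0.6]
width: 0.0124
```

```bash
cat >> h.py <<'E'
from scipy.spatial.transform import Rotation as Ro
YAW=np.radians(-0.8)
def want(tilt):
    cx=np.array([np.cos(YAW),np.sin(YAW),0]);cy=np.array([-np.sin(YAW),np.cos(YAW),0]);cz=np.array([0,0,1.])
    t=np.radians(tilt);x=np.sin(t)*cx-np.cos(t)*cz;y=-cy
    return Ro.from_matrix(np.c_[x,y,np.cross(x,y)])
def delta(s,p,tilt=30):
    R=Ro.from_quat(s["tcp_rot"]);W=want(tilt)
    print("pos",s["eef_pos"].round(4),"F",s["contact_force"].round(2),"w",round(s["width"],4),"t",round(s["time_s"],2))
    print("turn deg",np.degrees((R.inv()*W).as_rotvec()).round(2),"shift now-axes",R.inv().apply(p-s["eef_pos"]).round(4),"shift target-axes",W.inv().apply(p-s["eef_pos"]).round(4))
E
python3 - <<'E'
from h import *
from plant import robot
T=np.load("top0.npz");print(plane(T,422,276,0),plane(T,436,279,.17))
s=robot.sense();delta(s,np.array([.42,-.044,.25]));print(s["joints"].round(2))
E
```

```text
[ 0.4150513  -0.43557394  0.        ] [ 0.42294247 -0.42291131  0.17      ]
pos [ 0.2711 -0.5644  0.2931] F [ 0.16  1.2  -0.6 ] w 0.0124 t 0.65
turn deg [ 0.29 13.68 -0.05] shift now-axes [ 0.0805 -0.522  -0.1263] shift target-axes [ 0.1082 -0.5225 -0.101 ]
[-1.4   0.11  1.56  0.28  1.42  0.15]
```

Call:
{"op": "step_arm", "data": {
  "targets": [
    [[0.3,7,0],[0,-0.02,0],0],
    [[0,6.7,0],[0,-0.02,0],0],
    [[0,0,0],[0.0,-0.045,-0.01],0],
    [[0,0,0],[0.0,-0.045,-0.015],0],
    [[0,0,0],[0,-0.045,-0.015],0]
  ]
}}

```text
time_s: 1.15
eef_pos: [0.3065, -0.3881, 0.3108]
tcp_rot: [0.865, -0.007, -0.502, -0.006]
contact_force: [0.6, 0.2, 1.8]
width: 0.0001
```

Call:
{"op": "step_arm", "data": {
  "targets": [
    [[0,0,0],[0,-0.04,-0.02],0],
    [[0,0,0],[0,-0.04,-0.02],0],
    [[0,0,0],[0,-0.04,-0.02],0],
    [[0,0,0],[0.0,-0.04,0],0],
    [[0,0,0],[0,-0.04,0],0]
  ]
}}

```text
time_s: 1.65
eef_pos: [0.3623, -0.1888, 0.3419]
tcp_rot: [0.865, -0.006, -0.502, -0.005]
contact_force: [-0.1, 0.9, -0.1]
width: 0.0002
```

Run:
```python
from h import *
from plant import robot
s=robot.sense();delta(s,np.array([.42,-.044,.25]));print(s["joints"].round(2))
```

```text
pos [ 0.3623 -0.1888  0.3419] F [-0.11  0.87 -0.08] w 0.0002 t 1.65
turn deg [-0.17  0.29  0.06] shift now-axes [ 0.1075 -0.1455 -0.0024] shift target-axes [ 0.1074 -0.1456 -0.0023]
[-1.05 -0.78  2.2   0.45  1.45  0.54]
```

Call:
{"op": "step_arm", "data": {
  "targets": [
    [[-0.2,0.3,0],[0.01,-0.045,0],0],
    [[0,0,0],[0.03,-0.045,0],0],
    [[0,0,0],[0.035,-0.04,0],0],
    [[0,0,0],[0.035,-0.015,0],0],
    [[0,0,0],[0,0,0],0]
  ]
}}

```text
time_s: 2.15
eef_pos: [0.4158, -0.0476, 0.2451]
tcp_rot: [0.864, -0.002, -0.503, -0.004]
contact_force: [-0.3, 0.2, -0.3]
width: -0.0002
```

Run:
```python
from h import *
from plant import robot, read_camera
for n in("top","side","wrist"):
    c=read_camera(n);cv2.imwrite(f"pics/{n}1.png",c["image"])
s=robot.sense();delta(s,np.array([.45,-.0445,.107]));print(s["joints"].round(2))
```

```text
pos [ 0.4172 -0.0522  0.2513] F [ 0.65 -0.18  0.05] w -0.0003 t 2.3
turn deg [ 0.04 -0.02  0.05] shift now-axes [ 0.1413 -0.0081  0.0439] shift target-axes [ 0.1413 -0.0082  0.0439]
[-0.51 -0.84  2.4   0.27  1.13  1.01]
```

View pics/side1.png

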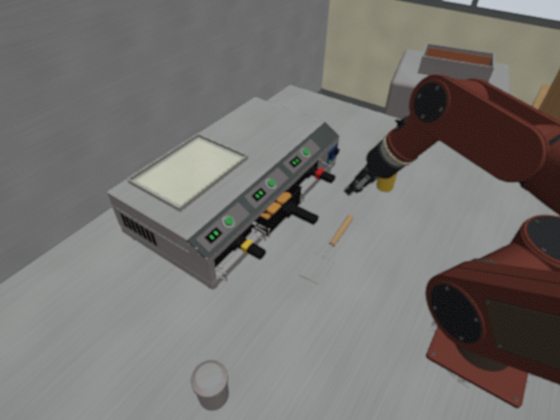

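View pics/wrist1.png

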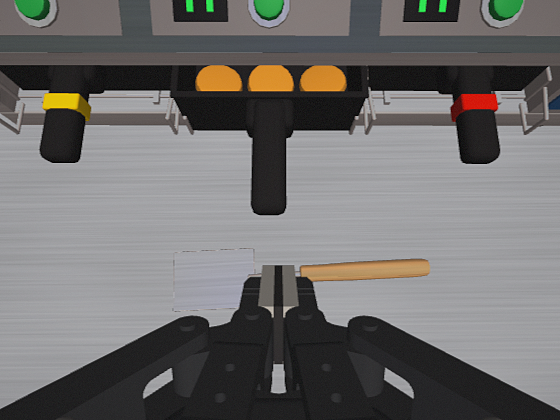

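Wrist view: the plain handle end is at (268,213), straight ahead of the shut fingertips at (278,268). Nothing is in between, and the turner lies lower down. I descend to just in front of the handle.

Call:
{"op": "step_arm", "data": {
  "targets": [
    [[0,0,0],[0.03,-0.003,0.01],0],
    [[0,0,0],[0.03,-0.003,0.01],0],
    [[0,0,0],[0.03,-0.002,0.01],0],
    [[0,0,0],[0.03,0,0.01],0],
    [[0,0,0],[0.02,0,0.004],0]
  ]
}}

```text
time_s: 2.8
eef_pos: [0.4492, -0.0463, 0.1068]
tcp_rot: [0.866, -0.007, -0.5, -0.004]
contact_force: [0.4, -0.1, 0.5]
width: -0.0001
```

Call:
{"op": "step_arm", "data": {
  "targets": [
    [[0,0,0],[0,0,0],0],
    [[0,0,0],[0,0,0],0]
  ]
}}

```text
time_s: 3.0
eef_pos: [0.4497, -0.0459, 0.1087]
tcp_rot: [0.866, -0.007, -0.5, -0.004]
contact_force: [0.4, 0.5, 0.5]
width: 0.0001
```

Run:
```python
from h import *
from plant import robot, read_camera
for n in("top","side","wrist"):
    c=read_camera(n);cv2.imwrite(f"pics/{n}2.png",c["image"]); np.savez(f"{n}2.npz",**c)
s=robot.sense();delta(s,np.array([.45,-.0445,.107]));print(s["joints"].round(2))
```

```text
pos [ 0.4504 -0.0455  0.1097] F [0.57 0.21 0.17] w 0.0001 t 3.15
turn deg [-0.02 -0.21 -0.05] shift now-axes [ 0.0021 -0.001   0.0017] shift target-axes [ 0.0021 -0.001   0.0017]
[-0.43 -0.52  2.51  0.32  0.69  0.95]
```

View pics/side2.png

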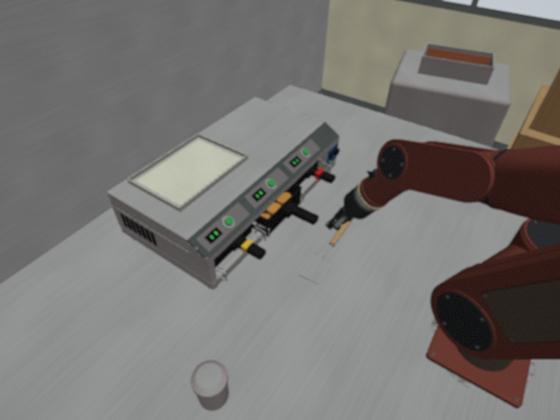

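View pics/wrist2.png

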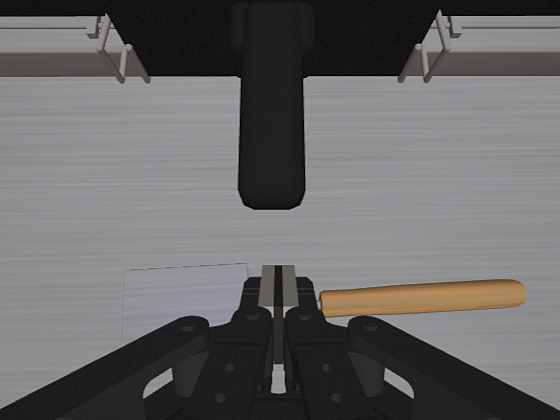

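Call:
{"op": "step_arm", "data": {
  "targets": [
    [[0,0,0],[0.006,-0.002,-0.007],0],
    [[0,0,0],[0.005,0,-0.0087],0],
    [[0,0,0],[0.0025,0,-0.0043],0],
    [[0,0,0],[0.0025,0,-0.0043],0],
    [[0,0,0],[0.0025,0,-0.0043],0]
  ]
}}

```text
time_s: 3.65
eef_pos: [0.4833, -0.0427, 0.1059]
tcp_rot: [0.866, -0.005, -0.5, -0.004]
contact_force: [-2.7, 0.5, 1.6]
width: -0.0
```

Call:
{"op": "step_arm", "data": {
  "targets": [
    [[0,0,0],[0.0025,0,-0.0043],0],
    [[0,0,0],[0.0025,0,-0.0043],0],
    [[0,0,0],[0.0025,0,-0.0043],0]
  ]
}}

```text
time_s: 3.95
eef_pos: [0.4984, -0.0429, 0.1054]
tcp_rot: [0.866, -0.006, -0.5, -0.004]
contact_force: [-2.8, -0.0, 2.0]
width: 0.0001
```

Run:
```python
from h import *
from plant import robot, read_camera
for n in("top","wrist"):
    c=read_camera(n);cv2.imwrite(f"pics/{n}3.png",c["image"])
s=robot.sense();delta(s,np.array([.5255,-.0455,.107]));print(s["joints"].round(2))
```

```text
pos [ 0.4988 -0.043   0.1057] F [ 0.56 -0.29  0.34] w -0.0001 t 4.05
turn deg [ 0.01 -0.03  0.05] shift now-axes [ 0.0122  0.0022 -0.0238] shift target-axes [ 0.0122  0.0022 -0.0238]
[-0.36 -0.33  2.39  0.31  0.6   1.01]
```

View pics/wrist3.png

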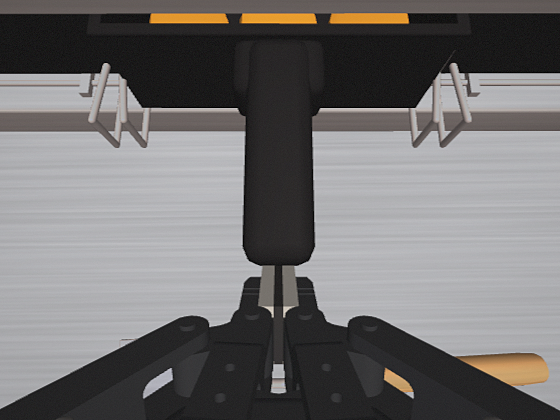

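The fingertips are on the handle end and centred (column 279), and the pan slides at about 3 N. I keep pushing, about 27 mm to go.

Call:
{"op": "step_arm", "data": {
  "targets": [
    [[0,0,0],[0.0025,0,-0.0043],0],
    [[0,0,0],[0.0025,0,-0.0043],0],
    [[0,0,0],[0.0025,0,-0.0043],0],
    [[0,0,0],[0.0025,0,-0.0043],0],
    [[0,0,0],[0.001,0,-0.0017],0]
  ]
}}

```text
time_s: 4.55
eef_pos: [0.5204, -0.0432, 0.1052]
tcp_rot: [0.866, -0.006, -0.5, -0.004]
contact_force: [-3.3, -0.8, 0.7]
width: -0.0
```

Call:
{"op": "step_arm", "data": {
  "targets": [
    [[0,0,0],[0.001,0,-0.0017],0],
    [[0,0,0],[0.001,0,-0.0017],0]
  ]
}}

```text
time_s: 4.75
eef_pos: [0.524, -0.0432, 0.1052]
tcp_rot: [0.866, -0.006, -0.5, -0.004]
contact_force: [-3.4, 0.9, 1.0]
width: 0.0001
```

Call:
{"op": "step_arm", "data": {
  "targets": [
    [[0,0,0],[0.0005,0,-0.0009],0]
  ]
}}

```text
time_s: 4.85
eef_pos: [0.525, -0.0432, 0.1053]
tcp_rot: [0.866, -0.006, -0.5, -0.004]
contact_force: [-2.8, 0.9, 0.4]
width: 0.0
```

Call:
{"op": "step_arm", "data": {
  "targets": [
    [[0,0,0],[0.0005,0,-0.0009],0]
  ]
}}

```text
time_s: 4.95
eef_pos: [0.5253, -0.0431, 0.1049]
tcp_rot: [0.866, -0.005, -0.501, -0.004]
contact_force: [-14.7, -1.0, 6.3]
width: -0.0002
```

The force jumped to 15 N at TCP x 0.5253, and the predicted value was 0.5255, so the pan is on the back wall. I back off along -x and look.

Call:
{"op": "step_arm", "data": {
  "targets": [
    [[0,0,0],[-0.0025,0,0.0043],0],
    [[0,0,0],[-0.01,0,0.0173],0],
    [[0,0,0],[-0.01,0,0.0173],0],
    [[0,0,0],[-0.04,0,0],0],
    [[0,0,0],[-0.045,0,0],0]
  ]
}}

```text
time_s: 5.45
eef_pos: [0.4368, -0.0416, 0.1781]
tcp_rot: [0.865, -0.005, -0.501, -0.004]
contact_force: [0.8, -0.2, 2.1]
width: -0.0002
```

Run:
```python
from h import *
from plant import robot, read_camera
for n in("top","side","wrist"):
    c=read_camera(n);cv2.imwrite(f"pics/{n}4.png",c["image"]); np.savez(f"{n}4.npz",**c)
    if n=="top":cv2.imwrite("pics/tz4.png",cv2.resize(c["image"][180:290,200:400],None,fx=4,fy=4,interpolation=cv2.INTER_CUBIC))
s=robot.sense();delta(s,np.array([.615,-.047,.22]));print(s["joints"].round(2))
```

```text
pos [ 0.441  -0.0437  0.1858] F [ 0.73  0.49 -1.04] w 0.0001 t 5.6
turn deg [ 0.12 -0.76 -0.25] shift now-axes [ 0.0596  0.001  -0.167 ] shift target-axes [ 0.0573  0.0009 -0.1678]
[-0.44 -0.71  2.46  0.27  0.91  1.03]
```

View pics/tz4.png

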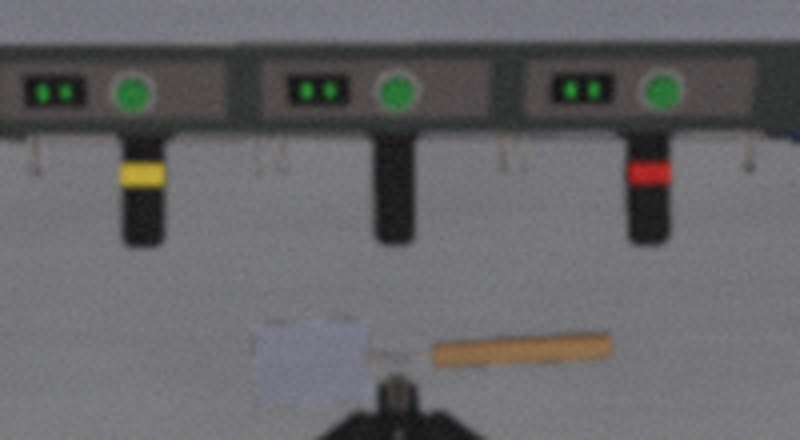

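View pics/wrist4.png

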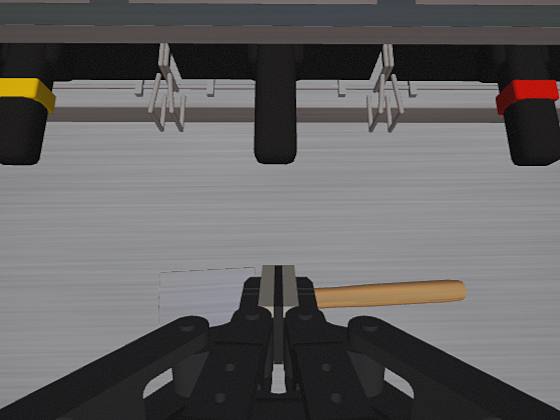

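View pics/side4.png

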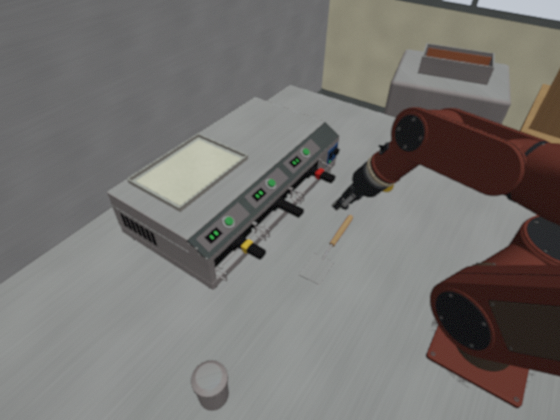

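The middle handle end now lines up with the other two (crop rows 243, 244 and 243), so the pan is home, and nothing else has shifted. I move to above the middle button.

Call:
{"op": "step_arm", "data": {
  "targets": [
    [[0,0,0],[0,0,-0.035],0],
    [[0,0,0],[0,0,-0.035],0],
    [[0,0,0],[0,0,-0.035],0],
    [[0,0,0],[0,0,-0.035],0],
    [[0,0,0],[0,0,-0.028],0]
  ]
}}

```text
time_s: 6.1
eef_pos: [0.5859, -0.044, 0.2624]
tcp_rot: [0.866, -0.005, -0.5, -0.004]
contact_force: [-0.3, 0.2, -0.1]
width: -0.0001
```

Call:
{"op": "step_arm", "data": {
  "targets": [
    [[0,0,0],[0.02,0,0],0],
    [[0,0,0],[0.01,0,0],0],
    [[0,0,0],[0,0,0],0]
  ]
}}

```text
time_s: 6.4
eef_pos: [0.5976, -0.0437, 0.2327]
tcp_rot: [0.864, -0.005, -0.503, -0.004]
contact_force: [0.2, -0.2, -0.1]
width: 0.0001
```

Run:
```python
from h import *
from plant import robot, read_camera
for n in("top","side","wrist"):
    c=read_camera(n);cv2.imwrite(f"pics/{n}5.png",c["image"]); np.savez(f"{n}5.npz",**c)
    if n!="top":print(n,greens(c["image"]))
s=robot.sense();delta(s,np.array([.6403,-.047,.176]));print(s["joints"].round(2))
```

```text
side [([271.1, 182.3], [268, 179, 7, 8, 41]), ([258.8, 193.7], [255, 190, 9, 8, 40]), ([228.6, 220.6], [225, 217, 8, 8, 54]), ([215.5, 232.6], [213, 230, 6, 6, 27]), ([211.3, 236.7], [209, 234, 6, 6, 25])]
wrist [([279.9, 223.6], [261, 205, 38, 38, 1106]), ([1.9, 224.2], [0, 213, 6, 23, 97]), ([180.7, 221.4], [176, 214, 10, 16, 148]), ([205.9, 221.4], [201, 214, 10, 16, 147]), ([472.0, 221.5], [467, 214, 11, 16, 149]), ([497.2, 221.4], [492, 214, 12, 16, 150]), ([558.0, 224.2], [555, 215, 5, 18, 40])]
pos [ 0.5984 -0.0442  0.2364] F [-0.29 -0.84 -0.03] w -0.0 t 6.55
turn deg [-0.01  0.06  0.08] shift now-axes [ 0.0732  0.0023 -0.0062] shift target-axes [ 0.0732  0.0022 -0.0061]
[-0.28 -0.22  2.04  0.18  0.82  1.21]
```

View pics/wrist5.png

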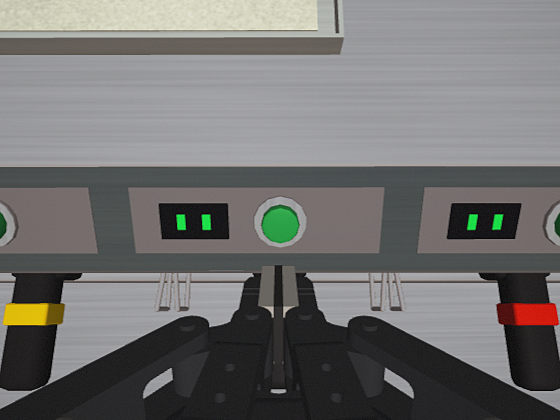

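View pics/side5.png

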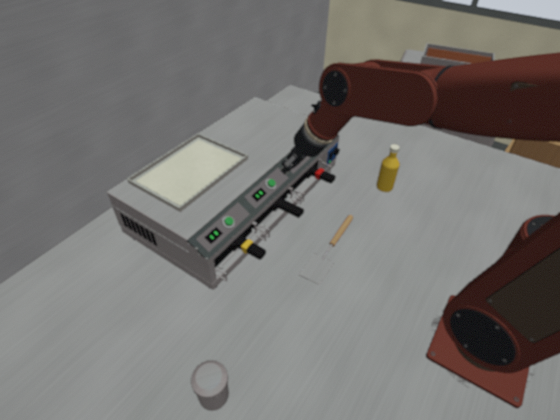

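Run:
```python
from h import *
from plant import robot
T=np.load("top0.npz");S=np.load("side0.npz");W=np.load("wrist5.npz")
print(tri(T,(298.9,203),W,(279.9,223.6)),tri(S,(271.1,182.3),W,(279.9,223.6)))
for p in([.6403,-.047,.176],tri(T,(298.9,203),W,(279.9,223.6))[0],plane(W,279.9,223.6,.178)):
    print(p);delta(robot.sense(),np.array(p))
```

```text
(array([ 0.64106495, -0.0458123 ,  0.16632802]), np.float64(0.0027036620684766175)) (array([ 0.63819693, -0.04452232,  0.17675521]), np.float64(0.0005263869256595487))
[0.6403, -0.047, 0.176]
pos [ 0.5984 -0.0442  0.2364] F [-0.29 -0.84 -0.03] w -0.0 t 6.55
turn deg [-0.01  0.06  0.08] shift now-axes [ 0.0732  0.0023 -0.0062] shift target-axes [ 0.0732  0.0022 -0.0061]
[ 0.64106495 -0.0458123   0.16632802]
pos [ 0.5984 -0.0442  0.2364] F [-0.29 -0.84 -0.03] w -0.0 t 6.55
turn deg [-0.01  0.06  0.08] shift now-axes [ 0.082   0.0011 -0.002 ] shift target-axes [ 0.082   0.001  -0.0019]
[ 0.63815469 -0.04440697  0.178     ]
pos [ 0.5984 -0.0442  0.2364] F [-0.29 -0.84 -0.03] w -0.0 t 6.55
turn deg [-0.01  0.06  0.08] shift now-axes [ 0.0704 -0.0003 -0.0053] shift target-axes [ 0.0704 -0.0004 -0.0052]
```

Call:
{"op": "step_arm", "data": {
  "targets": [
    [[0,0,0],[0.02,0.001,-0.005],0],
    [[0,0,0],[0.02,0,0],0],
    [[0,0,0],[0.015,0,0],0],
    [[0,0,0],[0,0,0],0],
    [[0,0,0],[0,0,0],0]
  ]
}}

```text
time_s: 7.05
eef_pos: [0.6306, -0.0458, 0.1925]
tcp_rot: [0.866, -0.006, -0.5, -0.004]
contact_force: [-0.9, 0.3, 0.2]
width: 0.0001
```

Run:
```python
from h import *
from plant import robot, read_camera
c=read_camera("wrist");cv2.imwrite("pics/wrist6.png",c["image"])
delta(robot.sense(),np.array([.639,-.0455,.1765]))
```

```text
pos [ 0.631  -0.0459  0.1931] F [-0.44  0.47 -0.4 ] w -0.0001 t 7.1
turn deg [ 0.01 -0.08  0.04] shift now-axes [ 0.0184 -0.0005  0.0014] shift target-axes [ 0.0184 -0.0005  0.0014]
```

View pics/wrist6.png

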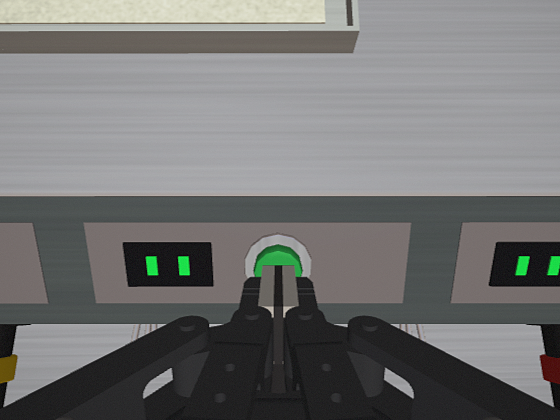

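The fingertips sit centred over the middle button (green cap at (278,262)), about 17 mm off it. I press in small steps.

Call:
{"op": "step_arm", "data": {
  "targets": [
    [[0,0,0],[0.005,0,0],0],
    [[0,0,0],[0.005,0,0],0],
    [[0,0,0],[0.002,0,0],0]
  ]
}}

```text
time_s: 7.4
eef_pos: [0.6369, -0.0458, 0.1814]
tcp_rot: [0.866, -0.006, -0.5, -0.004]
contact_force: [0.3, 0.5, -0.6]
width: -0.0001
```

Call:
{"op": "step_arm", "data": {
  "targets": [
    [[0,0,0],[0.002,0,0],0],
    [[0,0,0],[0.002,0,0],0]
  ]
}}

```text
time_s: 7.6
eef_pos: [0.6389, -0.0458, 0.1779]
tcp_rot: [0.866, -0.006, -0.5, -0.004]
contact_force: [-1.8, -0.0, 1.0]
width: -0.0001
```

Call:
{"op": "step_arm", "data": {
  "targets": [
    [[0,0,0],[0.002,0,0],0]
  ]
}}

```text
time_s: 7.7
eef_pos: [0.6398, -0.0458, 0.1762]
tcp_rot: [0.866, -0.006, -0.5, -0.004]
contact_force: [-3.2, -0.3, 2.8]
width: -0.0002
```

Call:
{"op": "step_arm", "data": {
  "targets": [
    [[0,0,0],[0.0015,0,0],0]
  ]
}}

```text
time_s: 7.8
eef_pos: [0.6406, -0.0458, 0.175]
tcp_rot: [0.866, -0.006, -0.5, -0.004]
contact_force: [-3.6, 0.7, 3.0]
width: 0.0003
```

Call:
{"op": "step_arm", "data": {
  "targets": [
    [[0,0,0],[0.001,0,0],0]
  ]
}}

```text
time_s: 7.9
eef_pos: [0.641, -0.0458, 0.1743]
tcp_rot: [0.866, -0.005, -0.5, -0.004]
contact_force: [-12.7, 0.4, 11.2]
width: 0.0002
```

Call:
{"op": "step_arm", "data": {
  "targets": [
    [[0,0,0],[0.001,0,0],0]
  ]
}}

```text
time_s: 8.0
eef_pos: [0.6412, -0.0458, 0.1742]
tcp_rot: [0.866, -0.005, -0.5, -0.003]
contact_force: [-22.0, -0.0, 20.1]
width: 0.0003
```

The force went spring-like from 2 to 4.4 N and then hit a hard stop after about 5 mm of travel, so the button is fully down. I retract along its axis.

Call:
{"op": "step_arm", "data": {
  "targets": [
    [[0,0,0],[-0.01,0,0],0],
    [[0,0,0],[-0.03,0,0],0],
    [[0,0,0],[-0.04,0,0],0],
    [[0,0,0],[-0.04,0,0],0],
    [[0,0,0],[0,0,0],0]
  ]
}}

```text
time_s: 8.5
eef_pos: [0.5832, -0.0458, 0.2847]
tcp_rot: [0.869, -0.006, -0.495, -0.002]
contact_force: [0.4, -0.4, -0.3]
width: 0.0001
```

Run:
```python
from h import *
from plant import robot, read_camera
for n in("top","side","wrist"):
    c=read_camera(n);cv2.imwrite(f"pics/{n}7.png",c["image"])
    if n=="top":cv2.imwrite("pics/tz7.png",cv2.resize(c["image"][180:290,130:400],None,fx=2.9,fy=2.9,interpolation=cv2.INTER_CUBIC))
delta(robot.sense(),np.array([.58,-.0455,.28]))
```

```text
pos [ 0.5815 -0.0451  0.2771] F [-0.76  0.87 -0.83] w -0.0004 t 8.65
turn deg [ 0.   -0.02  0.05] shift now-axes [-0.0033  0.0004 -0.0002] shift target-axes [-0.0033  0.0004 -0.0002]
```

View pics/wrist7.png

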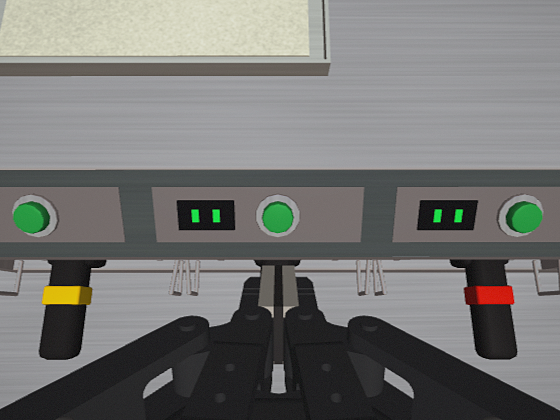

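View pics/top7.png

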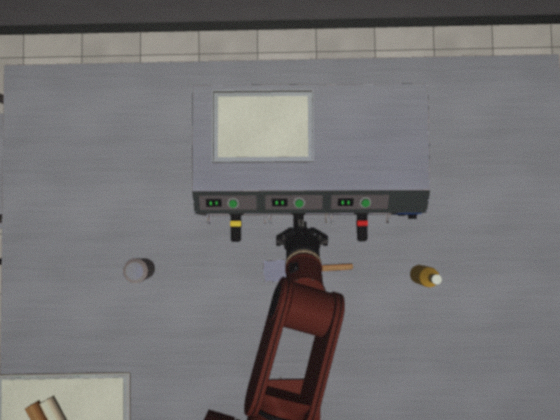

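View pics/side7.png

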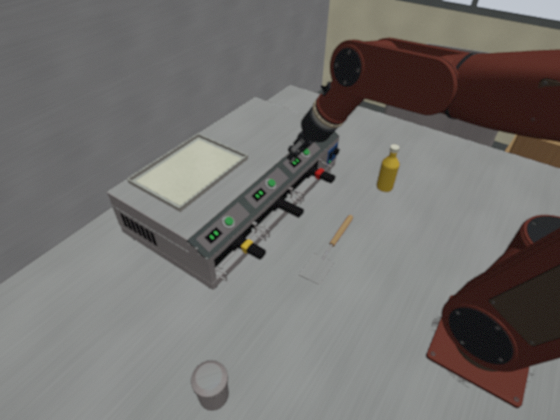

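The wrist view at (278,217) shows the middle button out again like its neighbours. The pan is still home (side view: middle handle end at about (302,212), same as before), the other things are unmoved, and the robot is clear of everything. I hand in the job.

Run:
```python
from plant import robot
print(robot.finish_job())
```

```text
the job is handed in; nothing more can be done
None
```

I pushed the middle bay's pan home by the end of its handle, then pressed and released the middle timer button. The job was handed in at about 8.7 s; no verdict was reported.

- **Pan:** it slid about 48 mm at around 3 N. The force jumped to 15 N at TCP x 0.5253, against a predicted home of 0.5255. After I backed off, its handle end lined up with the other two in the top view.
- **Button:** the force rose from about 2 to 4.4 N over the stroke, then hit a hard stop after about 5 mm. I then retracted along the button's axis.
- **Last checks:** in the final pictures the middle button is out again and the pan is still home. The other pans, bottle, shaker and turner look unmoved, though the arm partly hid the turner in the top view. The gripper is clear by about 115 mm.
- **Disagreement:** the camera pairs disagreed on the button top's height. Top with wrist gave 0.166 m; the other pairs gave 0.173 to 0.177 m. I found the button by force instead, and contact came at about 0.178 m, close to the nominal value.

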